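# Set and lock the end stop of a bottle labeller

## Robot

A 6-joint arm with a two-finger parallel gripper is mounted at the origin on the work surface. World frame = base frame: x ahead of the robot, y to its left, z up, the work surface at z = 0. Lengths are in m, angles in rad, forces in N, time in s.
With the tool pointing down it reaches from about 0.25 to 0.8 m from the base axis. Payload 3.9 kg.
Tool frame: the origin (TCP) lies midway between the tips of the shut fingers; the grasp point (between the pads) lies 19 mm behind it; z points along the fingers, x is the direction in which the jaws open and shut, and the axes are right-handed (so a half turn about z gives the same grasp; the last joint's range is limited). The gripper opens to 85 mm and grips with 20 to 120 N. Pads are 22 mm wide; open, the fingers measure 114 mm over their backs; the gripper's body (76 mm by 85 mm) begins 54 mm behind the grasp point. The pads swing forward as they close: fully open they stand 13 mm farther back than shut.
Start: joints at [1.179, 0.26, -0.138, 1.173, 0, 1.571], TCP at [0.2, 0.485, 0.231] pointing down, gripper open.
Joint ranges: [-2.78, 2.78], [-0.83, 1.72], [-1.28, 1.37], [-1.9, 2.12], [-1.57, 1.48], [-3.14, 3.14]. Speed limits (rad/s): [2.57, 2.57, 3.14, 3.14, 3.14, 3.14].

## Interface

Orientations are given as a unit quaternion [x, y, z, w].
In Python, from plant import readout, camera, camera_model, sign_off gives the robot as it stands.
- The arm moves only by the tool drive_tool, never from a script. Its argument "targets" is a list of rows, each an object with "claw": the finger opening in cm, from 0 to 8.54; "xyz": the shift along the tool's x, y, z in cm, a list of three; "roll": the turn about the tool's z in degrees. A call has exactly 10 rows; each row shifts and turns the commanded pose from where the row before left it, along the tool's axes as they then stand; what a row does not reach is not made up. A row lasts 1/12 s, in which the tool goes at most 41.7 mm and 7.16 degrees, less where a joint would pass 70% of its speed; a pose out of reach is approached as far as the arm can. A call with a gripper value outside its range is refused whole. The fingers move at their own pace and stop on an object; "newtons" is the grip in N (left out, the last holds). Time passes only in rows, so rows that do not move let the fingers close, or fill a call up. It gives the time, the measured TCP pose, the force and the opening at its end, in the units of the state.
- readout.state(): the state, without advancing time (a new reading comes with each control period).
- camera(name): name is "side" or "top" or "wrist"; returns (picture, depth): 384x512x3 uint8, blue, green, red; 384x512 float32, m along the optical axis (not along the pixel's ray), 0 where there is no reading.
- camera_model(name): a dict with "K" (3x3 intrinsics, pixels), "eye" and "orientation" of the camera in the world. Camera axes: x right, y down, z forward; pixel columns grow to the right and rows downward; lengths in m; the calibration is good to about 2 mm. A picture is of the moment at which its call begins: read the wrist's pose just before it. camera_model takes no time and is no camera call; for the wrist camera it gives the pose at the moment of the call.
- sign_off(): hands the job in, once; it reports no verdict.
The state is a dict: "time": time; "q": joint angles; "joint_velocities": joint speeds; "joint_torque": joint torques, N m; "tcp_pos": TCP position; "ee_rot": TCP orientation; "contact_force": force on the tool from outside, world axes, zero at the start; "wrist_torque": the same for the moment, N m; "opening": opening from 0.0 (shut) to 1.0 (fully open).
Only numpy, scipy, OpenCV 4.12 (cv2) and the standard library are available. Lean on these libraries where they do the work, as an engineer would, in place of code of your own. Each camera call takes 0.05 s, during which the arm holds its last target. There are 200 camera calls.

## Task

Set up the labeller on the tasting counter for the next bottles: slide its loose end stop along the slot until its pointer stands exactly opposite the index tab, then swing the black clamp lever clockwise until the stop is locked firmly there: feel for the resistance and stop when it takes about twice the effort of the loose lever, without forcing it. Leave the bottle, the glass and the cork on the counter as they are.

Things in the scene. Friction and masses are not known exactly. Their poses are not given: they have to be found in the camera images.
- labeller: Bench bottle labeller fixed to the counter: aluminium base plate, end stop at one end, rollers and label roll at the other. Origin on the counter, on the clamp stud's axis; x across (label roll at +x), y along it from stud to rollers. Deck at z 20 mm, x +-75, y -105 to 300 mm. Two guide ribs 6 mm high, inner faces at x +-25.6 mm, form the channel for the stop's foot (y -100 to 105 mm).
- roller_bed (a point): Middle of the roller bed, 66 mm above the counter. Steel cheeks and two rubber rollers fill the labeller's y 110 to 296 mm up to z 66 mm; the white label roll (x 105 to 195, y 147 to 258 mm) reaches z 130 mm. Nothing to do here.
- stop: End stop: loose grey L-bracket, 0.45 kg, lying in the channel. Origin on the underside below the middle of the upright, axes as the labeller's. The foot is 5 mm thick, 50 mm wide, y -120 to 5 mm, with a slot 10 mm wide (y -110 to -9) around the fixed 8 mm stud. Unclamped it slides along the labeller's y with 2 to 4 N and has 0.6 mm play each side. It must go 16 to 36 mm in +y.
- stop_top (a point): Middle of the top edge of the stop's upright, 95 mm above the stop's origin (115 mm above the counter). The upright is a flat plate 50 mm wide in x and 10 mm thick in y; it can be pinched from above across the 10 mm, its upper 40 mm standing clear of everything else.
- stop_pointer (a point): Tip of the pointed tongue on the +x side of the stop, at (48, 0, 9.5) mm in the stop's frame: this tip must come opposite the nose of the index tab.
- mark: Index tab: small dark steel house-shaped tab, 20 x 12 x 3.5 mm, fixed on the scale strip at the +x side of the channel. Origin at the tip of its nose, which points to -x towards the stop's pointer; axes as the labeller's. The stop is set when the pointer tip is at y = 0 in this frame.
- clamp_lever: Clamp lever: black nut, 30 mm diameter, 30 mm high, on the stud above the stop's foot, with a straight round handle along this body's x. Origin on the stud axis near counter height, z up. Turns about the stud, clockwise from above to tighten, end of travel 2.9 rad. It starts loose, handle within 0.2 rad of the labeller's +x, and swings by way of -y towards -x. It stays where left.
- lever_grip (a point): Handle's centre line, 62 mm from the axis, 65 to 70 mm above the counter; handle 12 mm thick, level from 30 to 82 mm out, 30 mm free below, flexes 0.5 mm per N. Pushed sideways it turns with a steady drag (0.3 Nm, 3.5 to 5 N) over an unknown 0.13 to 1.5 rad, then resists more, 1 N per 0.1 rad. Firmly tight: about twice the loose drag. Beyond 2.3 times it is forced.
- wine_bottle: Full dark wine bottle standing on the counter, 75 mm diameter, 300 mm high; origin at the centre of its foot. Leave it alone.
- tasting_glass: Small tasting glass standing on the counter, 48 mm diameter, 65 mm high; origin at the centre of its foot. Leave it alone.
- cork_stopper: Cork stopper standing on its head on the counter, 29 mm diameter, 34 mm high; origin at the centre of its underside. Leave it alone.
Mind the look-alikes: they are no part of the job. Of the things like the stop, leave any that is orange or pink; of the rest the smaller one is meant.

How it is judged:
By the outcome, as a careful person would: the job done as asked, in the order asked, and still so for the second after the job is handed in, with the robot touching nothing.
It also fails if it takes over 72 s, if anything falls off the work surface, if the arm or the gripper's body presses on something with over 40 N, if the wrist force passes 120 N, or if a joint passes its speed limit or range.

## Working session

There is one attempt and no reset: what is moved stays moved. The work goes in short steps, Python scripts to look and compute and a tool call to move; the robot and the scene stay as the last step left them, time stands still between calls to the robot, and variables do not carry over. Pictures are saved under pics/ and viewed, about 8 in all and at most 12, crops included, and the job is handed in when it is done.

Besides the shell and the picture viewer there is one more tool, called after "Call:" by a JSON object that holds its "name" and its "arguments", one argument or row to a line. drive_tool: Moves the arm, as the interface text tells. Its arguments: {"type":"object","properties":{"targets":{"type":"array","items":{"type":"object","properties":{"claw":{"type":"number"},"xyz":{"type":"array","items":{"type":"number"}},"roll":{"type":"number"}}}},"newtons":{"type":"number"}},"required":["targets"]}

```bash
mkdir -p pics; ls; cat > h.py <<'E'
import numpy as np, cv2
from scipy.spatial.transform import Rotation as R
from plant import readout, camera, camera_model, sign_off
def shot(n,f):
    m=camera_model(n); p,d=camera(n); cv2.imwrite(f'pics/{f}.png',p)
    np.savez(f'pics/{f}.npz',d=d,K=m['K'],e=m['eye'],o=m['orientation']); return p,d,m
def load(f):
    z=np.load(f'pics/{f}.npz'); o=z['o']; Rm=o if o.shape==(3,3) else R.from_quat(o).as_matrix()
    return z['d'],z['K'],z['e'],Rm
def pt(f,u,v,z=None):
    "world point of a pixel by depth, or on plane z"
    d,K,e,Rm=load(f); ray=Rm@np.linalg.inv(K)@[u,v,1]
    s=d[int(round(v)),int(round(u))] if z is None else (z-e[2])/ray[2]
    return e+s*ray
def tri(obs):
    A=np.zeros((3,3));b=np.zeros(3)
    for f,u,v in obs:
        d,K,e,Rm=load(f); r=Rm@np.linalg.inv(K)@[u,v,1]; r/=np.linalg.norm(r); P=np.eye(3)-np.outer(r,r); A+=P;b+=P@e
    return np.linalg.solve(A,b)
E
python3 - <<'E'
from h import *
print(readout.state())
for n in ("top","side","wrist"):
    p,d,m=shot(n,n+'0'); print(n,m)
a=cv2.imread('pics/top0.png');b=cv2.imread('pics/side0.png')
E
```

```text
pics
{'time': 0.0, 'q': array([ 1.17901195e+00,  2.60683567e-01, -1.39384568e-01,  1.17268773e+00,
       -1.04280360e-05,  1.57079948e+00]), 'joint_velocities': array([ 0.00042249, -0.00016991, -0.00057169, -0.00053771, -0.00018932,
       -0.0009647 ]), 'joint_torque': array([ 5.31750175e-04, -4.05680859e+01,  2.53923404e+01,  1.87424175e-02,
        1.84834826e-04, -1.84145136e-06]), 'tcp_pos': array([0.20020727, 0.48458762, 0.23045927]), 'ee_rot': array([ 8.31215907e-01,  5.55948879e-01, -8.11498607e-04,  5.49037657e-04]), 'contact_force': array([ 0.42687919, -0.33971691,  0.28610362]), 'wrist_torque': array([-0.0232169 , -0.02105308,  0.01507935]), 'opening': 1.0025973976680715}
top {'K': array([[376.11751674,   0.        , 252.83717855],
       [  0.        , 376.11751674, 193.95064339],
       [  0.        ,   0.        ,   1.        ]]), 'eye': array([0.43652215, 0.00464422, 1.06135207]), 'orientation': array([ 0.71447486, -0.69880501,  0.03221367, -0.01262956])}
side {'K': array([[418.88329036,   0.        , 262.93169751],
       [  0.        , 418.88329036, 195.13799386],
       [  0.        ,   0.        ,   1.        ]]), 'eye': array([ 0.02231147, -0.67789807,  0.82880873]), 'orientation': array([ 0.86250702, -0.28602884,  0.13278964, -0.39577274])}
wrist {'K': array([[308.90760835,   0.        , 255.72747216],
       [  0.        , 308.90760835, 191.75973267],
       [  0.        ,   0.        ,   1.        ]]), 'eye': array([0.12234761, 0.51676561, 0.37232767]), 'orientation': array([0.81963602, 0.5483992 , 0.09130606, 0.138269  ])}
```

View pics/top0.png

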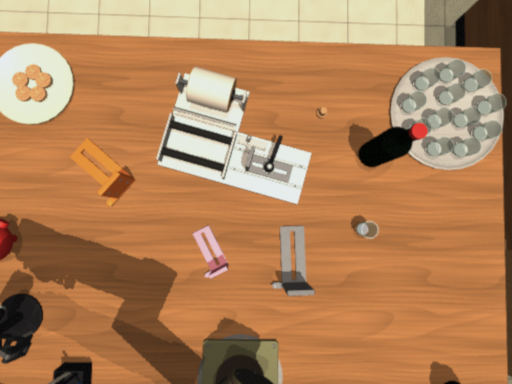

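View pics/side0.png

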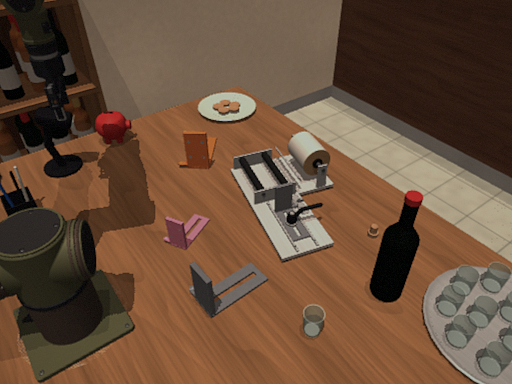

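The top view shows the labeller at about (235,140) with the grey stop seated at (250,152), the stud at (269,167) and the handle tip at (279,137). 
- **Look-alikes:** larger loose grey bracket (293,262), orange (102,170) and pink (210,252).
- **Choice:** the small grey stop in the labeller's channel. I'll check it in a crop.

```bash
python3 - <<'E'
from h import *
a=cv2.imread('pics/top0.png')[120:205,225:320];b=cv2.imread('pics/side0.png')[170:260,240:335]
o=np.hstack([cv2.resize(x,(400,400*x.shape[0]//x.shape[1]),interpolation=cv2.INTER_CUBIC)[:355] for x in (a,b)])
cv2.imwrite('pics/c1.png',o)
for u,v in [(269,167),(279,140),(297,200),(311,152),(249,150)]: print(u,v,pt('top0',u,v))
E
```

```text
269 167 [ 0.57371679 -0.06418105  0.06143438]
279 140 [ 0.64462564 -0.08846602  0.07560129]
297 200 [ 0.48874982 -0.1460913   0.0244731 ]
311 152 [ 0.62820625 -0.18778594  0.00088064]
249 150 [ 0.60889578 -0.00884371  0.11308777]
```

View pics/c1.png

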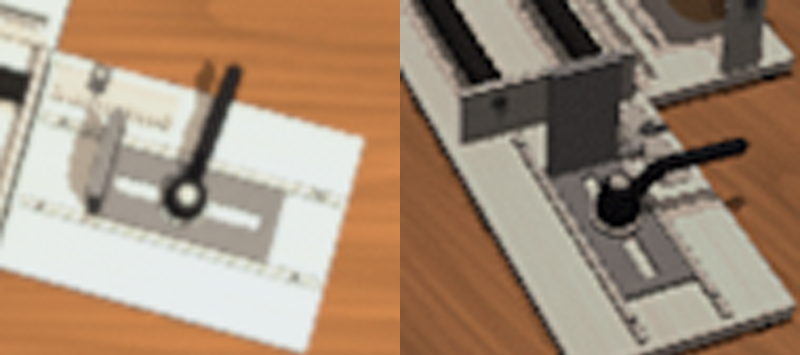

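The crop confirms the choice: a grey stop in the channel, the clamp nut on its foot with the black handle towards +x, and the index tab at about top pixel (248,138). Next I move the wrist camera over it.

Call:
{"name": "drive_tool", "arguments": {
  "targets": [
    {"claw": 8.5, "xyz": [-1.5, 2.5, -0.1]},
    {"claw": 8.5, "xyz": [-1.5, 2.5, 0]},
    {"claw": 8.5, "xyz": [-1.5, 2.5, 0]},
    {"claw": 8.5, "xyz": [-1.5, 2.5, 0]},
    {"claw": 8.5, "xyz": [-1.5, 2.5, 0]},
    {"claw": 8.5, "xyz": [-1.5, 2.5, 0]},
    {"claw": 8.5, "xyz": [-1.5, 2.5, 0]},
    {"claw": 8.5, "xyz": [-1.5, 2.5, 0]},
    {"claw": 8.5, "xyz": [-1.5, 2.5, 0]},
    {"claw": 8.5, "xyz": [-1.5, 2.5, 0]}
  ]
}}

```text
validation failed for argument at $.ta...
```

Call:
{"name": "drive_tool", "arguments": {
  "targets": [
    {"claw": 8.5, "xyz": [-1.5, 2.5, 0.5]},
    {"claw": 8.5, "xyz": [-1.5, 2.5, 0.5]},
    {"claw": 8.5, "xyz": [-1.5, 2.5, 0.5]},
    {"claw": 8.5, "xyz": [-1.5, 2.5, 0.5]},
    {"claw": 8.5, "xyz": [-1.5, 2.5, 0.5]},
    {"claw": 8.5, "xyz": [-1.5, 2.5, 0.5]},
    {"claw": 8.5, "xyz": [-1.5, 2.5, 0.5]},
    {"claw": 8.5, "xyz": [-1.5, 2.5, 0.5]},
    {"claw": 8.5, "xyz": [-1.5, 2.0, 0.5]},
    {"claw": 8.5, "xyz": [0, 0, 0]}
  ]
}}

```text
validation failed for argument at $.ta...
```

```bash
python3 - <<'E'
from h import *
s=readout.state(); print(s['tcp_pos'],R.from_quat(s['ee_rot']).as_matrix().round(3),s['time'])
p,d,m=shot('wrist','w1'); cv2.imwrite('pics/w1b.png',cv2.resize(p,(800,600),interpolation=cv2.INTER_CUBIC))
E
```

```text
[0.20028506 0.48472104 0.23063421] [[ 0.382  0.924 -0.001]
 [ 0.924 -0.382 -0.001]
 [-0.002  0.    -1.   ]] 0.15
```

View pics/w1b.png

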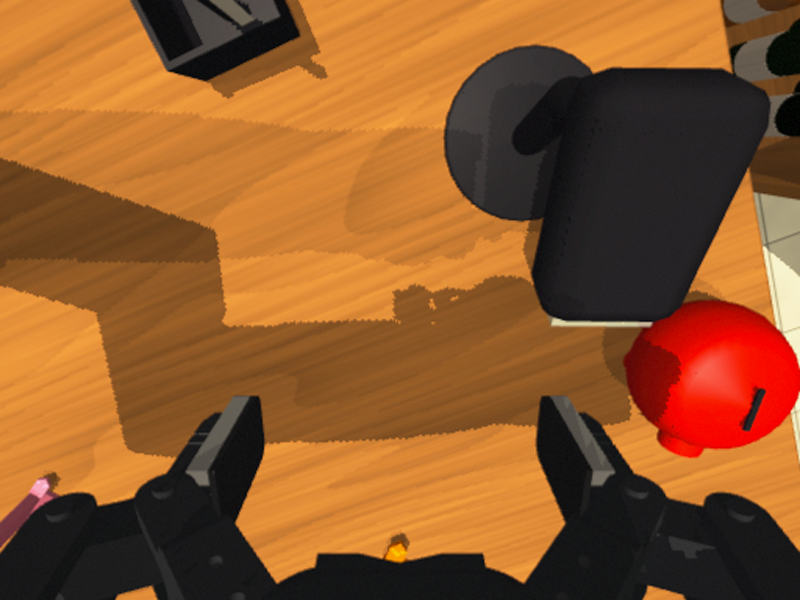

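The wrist view (still at the start pose) shows the image centre lies on the tool's -y side of the fingers, so the camera has to go beyond the stop. Both moves were refused, probably because each row needs every field.

Call:
{"name": "drive_tool", "arguments": {
  "targets": [
    {"claw": 8.5, "xyz": [-1.5, 3.2, 0.0], "roll": 0},
    {"claw": 8.5, "xyz": [-1.5, 3.2, 0.0], "roll": 0},
    {"claw": 8.5, "xyz": [-1.5, 3.2, 0.0], "roll": 0},
    {"claw": 8.5, "xyz": [-1.5, 3.2, 0.0], "roll": 0},
    {"claw": 8.5, "xyz": [-1.5, 3.2, 0.0], "roll": 0},
    {"claw": 8.5, "xyz": [-1.5, 3.2, 0.0], "roll": 0},
    {"claw": 8.5, "xyz": [-1.5, 3.2, 0.0], "roll": 0},
    {"claw": 8.5, "xyz": [-1.5, 3.2, 0.0], "roll": 0},
    {"claw": 8.5, "xyz": [-1.5, 3.2, 0.0], "roll": 0},
    {"claw": 8.5, "xyz": [-1.5, 3.2, 0.0], "roll": 0}
  ],
  "newtons": 40
}}

```text
time: 1.03
tcp_pos: [0.4398, 0.2228, 0.2313]
ee_rot: [0.831, 0.556, -0.0, -0.0]
contact_force: [-0.4, 0.2, -0.1]
opening: 0.998
```

Call:
{"name": "drive_tool", "arguments": {
  "targets": [
    {"claw": 8.5, "xyz": [-1.7, 3.6, 0.3], "roll": 0},
    {"claw": 8.5, "xyz": [-1.7, 3.6, 0.5], "roll": 0},
    {"claw": 8.5, "xyz": [-1.7, 3.6, 0.5], "roll": 0},
    {"claw": 8.5, "xyz": [-1.7, 3.6, 0.5], "roll": 0},
    {"claw": 8.5, "xyz": [-1.7, 3.6, 0.5], "roll": 0},
    {"claw": 8.5, "xyz": [-1.7, 3.6, 0.5], "roll": 0},
    {"claw": 8.5, "xyz": [-1.7, 3.6, 0.5], "roll": 0},
    {"claw": 8.5, "xyz": [-1.7, 3.6, 0.5], "roll": 0},
    {"claw": 8.5, "xyz": [-1.6, 3.2, 0.5], "roll": 0},
    {"claw": 8.5, "xyz": [0, 0, 0], "roll": 0}
  ]
}}

```text
time: 1.87
tcp_pos: [0.68, -0.044, 0.1854]
ee_rot: [0.833, 0.554, -0.001, 0.001]
contact_force: [0.5, 0.5, -0.4]
opening: 0.993
```

```bash
python3 - <<'E'
from h import *
s=readout.state(); print(s['tcp_pos'],s['time'])
p,d,m=shot('wrist','w2'); cv2.imwrite('pics/w2b.png',cv2.resize(p,(800,600),interpolation=cv2.INTER_CUBIC))
E
```

```text
[ 0.67999244 -0.04396585  0.1853552 ] 1.8667
```

View pics/w2b.png

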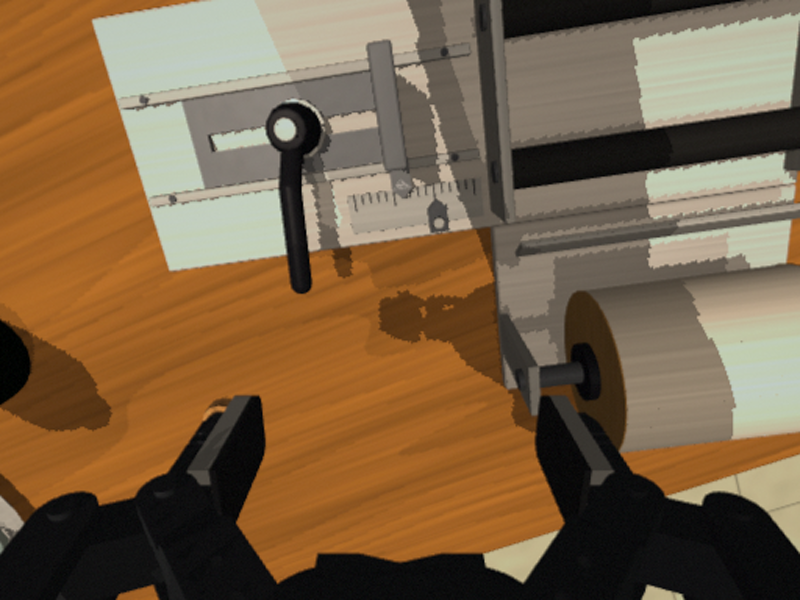

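The wrist view shows the stop's top edge from (380,42) to (398,165), the pointer tip near (404,195), the tab's nose near (437,200), and the stud at (293,128) with the handle tip at (302,290). I'll enlarge the pointer and tab.

```bash
python3 - <<'E'
from h import *
p=cv2.imread('pics/w2.png')[100:160,220:310]
cv2.imwrite('pics/c2.png',cv2.resize(p,(792,528),interpolation=cv2.INTER_CUBIC))
k=.64
def P(u,v,z=None): return pt('w2',u*k,v*k,z)
a=P(122,103,.026);b=P(470,47,.026);c=P(152,202,.026);e=P(478,152,.026)
for s,t in ((a,b),(c,e)): print('rib yaw of y',np.degrees(np.arctan2(*(t-s)[1::-1])))
for n,u,v in [('deckcorner',97,20),('deckcorner2',170,269),('stud',293,128),('tip',301,285),('grip',293,235),('top1',383,44),('top2',396,160),('point',404,190),('mark',437,208),('deck',420,300),('top1',383,54),('top2',392,150)]:
    print(n,P(u,v).round(4))
E
```

```text
rib yaw of y 75.46691496062053
rib yaw of y 75.6489454175136
deckcorner [ 0.4809 -0.146   0.0189]
deckcorner2 [ 0.6221 -0.1857  0.0181]
stud [ 0.5783 -0.0628  0.0574]
tip [ 0.6544 -0.0928  0.0729]
grip [ 0.6278 -0.0846  0.0717]
top1 [ 0.5692 -0.0051  0.1146]
top2 [ 0.6117 -0.0175  0.1134]
point [ 0.6335 -0.0223  0.029 ]
mark [ 0.6523 -0.0077  0.0229]
deck [ 0.7128 -0.0426 -0.001 ]
top1 [ 0.5724 -0.0065  0.114 ]
top2 [ 0.6073 -0.0175  0.1137]
```

View pics/c2.png

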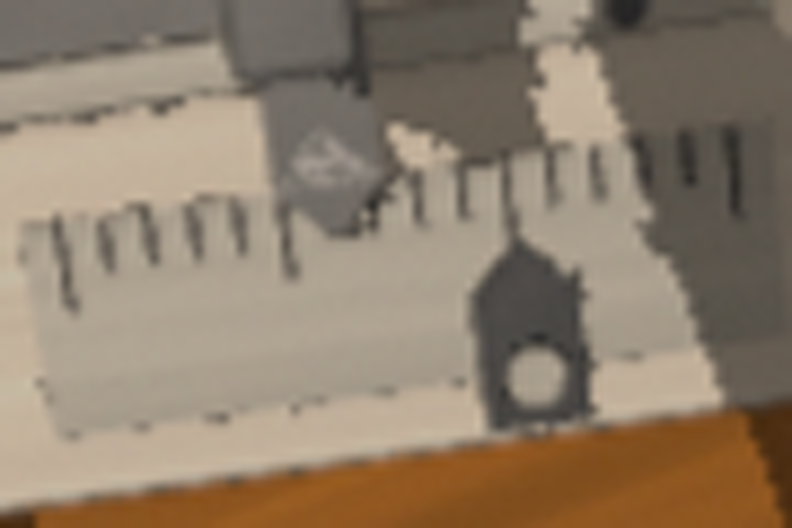

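Pointer tip is at crop (347,235) and nose at crop (513,242), about 20 mm apart along the scale. Computing the numbers for the grasp.

```bash
python3 - <<'E'
from h import *
s=readout.state(); print('q',s['q'].round(3)); M=R.from_quat(s['ee_rot']).as_matrix(); t=s['tcp_pos']
y=np.array([np.cos(np.radians(75.5)),np.sin(np.radians(75.5)),0]); x=np.array([y[1],-y[0],0])
c=lambda u,v:(220+(u+.5)/8.8-.5,100+(v+.5)/8.8-.5)
pp=pt('w2',*c(347,235),.0295)
for zm in (.022,.024): print('tip->nose y',(pt('w2',*c(513,242),zm)-pp)@y*1e3,'x',(pt('w2',*c(513,242),zm)-pp)@x*1e3)
print('depth nose',pt('w2',*c(525,300)),'depth tip', pt('w2',*c(330,200)))
top=pt('w2',389*.64,105*.64); print('top depth',top,'tri',tri([('w2',389*.64,105*.64),('top0',250.2,158.2)]))
print('stop origin from tip',pp-.048*x)
st=pt('w2',285*.64,130*.64); print('stud',st)
for n,p in (('top',top),): print(n,'tool cm',(M.T@(p-t)*100).round(2),'yawx',np.degrees(np.arctan2(M[1,0],M[0,0])))
d,K,e,Rm=load('w2'); print('eye',e)
E
```

```text
q [-0.061  0.55   0.202  1.225 -0.     0.335]
tip->nose y 18.00389012827517 x 4.33895227909838
tip->nose y 17.905837210933903 x 4.065166402130784
depth nose [ 0.65223762 -0.0083536   0.02522735] depth tip [ 0.63342084 -0.02380778  0.03001072]
top depth [ 0.59063414 -0.0116737   0.11440069] tri [ 0.58988296 -0.01213473  0.10111964]
stop origin from tip [ 0.59113494 -0.01155017  0.0295    ]
stud [ 0.57773328 -0.06679601  0.05923853]
top tool cm [-0.62 -9.18  7.17] yawx 67.31217822788092
eye [ 0.60214115 -0.01124784  0.32704868]
```

Call:
{"name": "drive_tool", "arguments": {
  "targets": [
    {"claw": 5, "xyz": [0, 0, 0], "roll": -4.1},
    {"claw": 5, "xyz": [0, 0, 0], "roll": -4.1},
    {"claw": 5, "xyz": [0.2, -2, 0], "roll": 0},
    {"claw": 5, "xyz": [0.2, -2, 0], "roll": 0},
    {"claw": 5, "xyz": [0.2, -2, 0], "roll": 0},
    {"claw": 5, "xyz": [0.2, -2, 0], "roll": 0},
    {"claw": 5, "xyz": [0.1, -1.5, 0], "roll": 0},
    {"claw": 5, "xyz": [0, 0, 2], "roll": 0},
    {"claw": 5, "xyz": [0, 0, 2], "roll": 0},
    {"claw": 5, "xyz": [0, 0, 0], "roll": 0}
  ]
}}

```text
time: 2.75
tcp_pos: [0.5829, -0.005, 0.1453]
ee_rot: [0.789, 0.615, -0.002, -0.002]
contact_force: [-1.5, 1.1, -0.7]
opening: 0.585
```

Call:
{"name": "drive_tool", "arguments": {
  "targets": [
    {"claw": 5, "xyz": [0, 0, 0], "roll": 0.3},
    {"claw": 5, "xyz": [0, 0, 0], "roll": 0},
    {"claw": 5, "xyz": [0, 0, 0], "roll": 0},
    {"claw": 5, "xyz": [0, 0, 0], "roll": 0},
    {"claw": 5, "xyz": [0, 0, 0], "roll": 0},
    {"claw": 5, "xyz": [0, 0, 0], "roll": 0},
    {"claw": 5, "xyz": [0, 0, 0], "roll": 0},
    {"claw": 5, "xyz": [0, 0, 0], "roll": 0},
    {"claw": 5, "xyz": [0, 0, 0], "roll": 0},
    {"claw": 5, "xyz": [0, 0, 0], "roll": 0}
  ]
}}

```text
time: 3.58
tcp_pos: [0.5868, -0.0062, 0.1483]
ee_rot: [0.791, 0.612, -0.0, -0.0]
contact_force: [-0.5, -0.2, 0.3]
opening: 0.584
```

```bash
python3 - <<'E'
from h import *
s=readout.state(); M=R.from_quat(s['ee_rot']).as_matrix(); print(s['time'],s['tcp_pos'],s['contact_force'],np.degrees(np.arctan2(M[1,0],M[0,0])))
print((M.T@(np.array([.5908,-.0117,.08])-s['tcp_pos'])*100).round(2))
E
```

```text
3.5833 [ 0.58678719 -0.00620743  0.14828249] [-0.48195647 -0.23600648  0.32487567] 75.4502502892006
[-0.43  0.53  6.83]
```

Call:
{"name": "drive_tool", "arguments": {
  "targets": [
    {"claw": 5, "xyz": [-0.4, 0.5, 0], "roll": 0},
    {"claw": 5, "xyz": [0, 0, 1.5], "roll": 0},
    {"claw": 5, "xyz": [0, 0, 1.5], "roll": 0},
    {"claw": 5, "xyz": [0, 0, 1.5], "roll": 0},
    {"claw": 5, "xyz": [0, 0, 1.5], "roll": 0},
    {"claw": 5, "xyz": [0, 0, 0.8], "roll": 0},
    {"claw": 5, "xyz": [0, 0, 0], "roll": 0},
    {"claw": 5, "xyz": [0, 0, 0], "roll": 0},
    {"claw": 5, "xyz": [0, 0, 0], "roll": 0},
    {"claw": 5, "xyz": [0, 0, 0], "roll": 0}
  ]
}}

```text
time: 4.42
tcp_pos: [0.5916, -0.0114, 0.0814]
ee_rot: [0.791, 0.612, 0.001, 0.001]
contact_force: [-1.2, 0.1, -0.1]
opening: 0.588
```

```bash
python3 - <<'E'
from h import *
s=readout.state(); M=R.from_quat(s['ee_rot']).as_matrix(); print(s['time'],s['tcp_pos'],s['contact_force'],np.degrees(np.arctan2(M[1,0],M[0,0])))
print((M.T@(np.array([.5908,-.0117,.08])-s['tcp_pos'])*100).round(2))
E
```

```text
4.4167 [ 0.59158895 -0.01138598  0.0813872 ] [-1.17615832  0.1462467  -0.09258914] 75.44916320313604
[-0.05 -0.07  0.14]
```

Call:
{"name": "drive_tool", "arguments": {
  "targets": [
    {"claw": 2.5, "xyz": [0, 0, 0], "roll": 0},
    {"claw": 1.8, "xyz": [0, 0, 0], "roll": 0},
    {"claw": 1.4, "xyz": [0, 0, 0], "roll": 0},
    {"claw": 1.2, "xyz": [0, 0, 0], "roll": 0},
    {"claw": 0.8, "xyz": [0, 0, 0], "roll": 0},
    {"claw": 0.6, "xyz": [0, 0, 0], "roll": 0},
    {"claw": 0.6, "xyz": [0, 0, 0], "roll": 0},
    {"claw": 0.6, "xyz": [0, 0, 0], "roll": 0},
    {"claw": 0.6, "xyz": [0, 0, 0], "roll": 0},
    {"claw": 0.6, "xyz": [0, 0, 0], "roll": 0}
  ],
  "newtons": 25
}}

```text
time: 5.25
tcp_pos: [0.5908, -0.0114, 0.0806]
ee_rot: [0.791, 0.612, 0.0, 0.0]
contact_force: [-2.1, -1.0, 4.1]
opening: 0.114
```

```bash
python3 - <<'E'
from h import *
s=readout.state(); M=R.from_quat(s['ee_rot']).as_matrix(); print(s['time'],s['tcp_pos'],s['contact_force'],s['opening'],M.T@(s['tcp_pos']-[.5916,-.0114,.0814]))
for n in('wrist','top'): shot(n,n+'g')
a=cv2.imread('pics/wristg.png'); cv2.imwrite('pics/c3.png',cv2.resize(a,(800,600)))
E
```

```text
5.25 [ 0.59078554 -0.01144207  0.0806235 ] [-2.14080996 -1.04222786  4.05245093] 0.11438312556774488 [-0.00024524 -0.00077816  0.00077615]
```

View pics/c3.png

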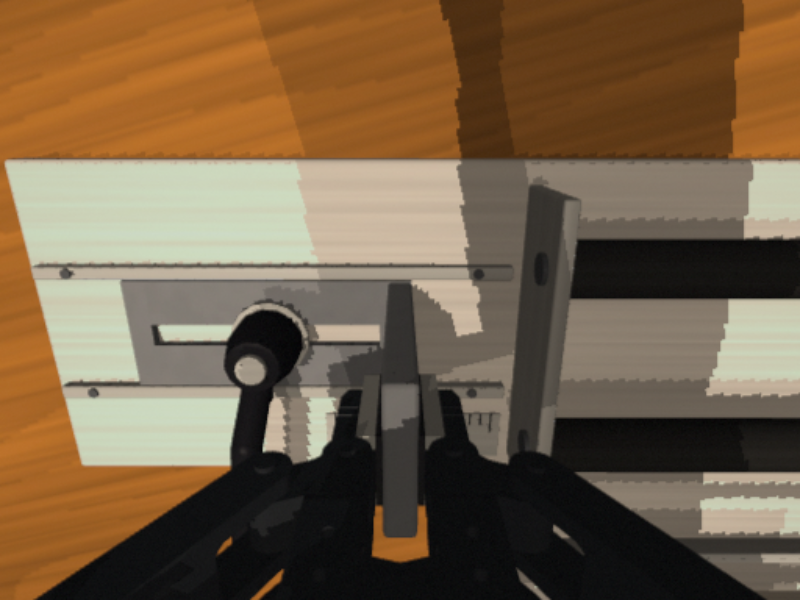

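The picture shows the stop pinched by the pads at (400,400), with the ribs exactly horizontal (tool aligned). Sliding +17.9 mm.

Call:
{"name": "drive_tool", "arguments": {
  "targets": [
    {"claw": 0.6, "xyz": [0.2, 0, 0], "roll": 0},
    {"claw": 0.6, "xyz": [0.3, 0, 0], "roll": 0},
    {"claw": 0.6, "xyz": [0.3, 0, 0], "roll": 0},
    {"claw": 0.6, "xyz": [0.3, 0, 0], "roll": 0},
    {"claw": 0.6, "xyz": [0.3, 0, 0], "roll": 0},
    {"claw": 0.3, "xyz": [0.2, 0, 0], "roll": 0},
    {"claw": 0.6, "xyz": [0.1, 0, 0], "roll": 0},
    {"claw": 0.6, "xyz": [0.09, 0, 0], "roll": 0},
    {"claw": 0.6, "xyz": [0, 0, 0], "roll": 0},
    {"claw": 0.6, "xyz": [0, 0, 0], "roll": 0}
  ]
}}

```text
time: 6.18
tcp_pos: [0.5956, 0.0061, 0.0806]
ee_rot: [0.791, 0.612, 0.0, 0.0]
contact_force: [-0.0, -2.4, 5.4]
opening: 0.114
```

```bash
python3 - <<'E'
from h import *
s=readout.state(); M=R.from_quat(s['ee_rot']).as_matrix(); print(s['time'],s['tcp_pos'],s['contact_force'],s['opening'],M.T@(s['tcp_pos']-[.59078554,-.01144207,.0806])*1e3)
E
```

```text
6.1833 [0.59562653 0.00611655 0.0806257 ] [-0.03203494 -2.43669017  5.36406508] 0.1140680725009978 [18.21162828  0.27689415 -0.02742795]
```

Call:
{"name": "drive_tool", "arguments": {
  "targets": [
    {"claw": 1.5, "xyz": [0, 0, 0], "roll": 0},
    {"claw": 2.2, "xyz": [0, 0, 0], "roll": 0},
    {"claw": 3, "xyz": [0, 0, 0], "roll": 0},
    {"claw": 3, "xyz": [0, 0, -1], "roll": 0},
    {"claw": 3, "xyz": [0, 0, -2], "roll": 0},
    {"claw": 3, "xyz": [0, 0, -2.5], "roll": 0},
    {"claw": 3, "xyz": [0, 1, -2.5], "roll": 0},
    {"claw": 3, "xyz": [0, 3, -1], "roll": 0},
    {"claw": 3, "xyz": [0, 3, 0], "roll": 0},
    {"claw": 3, "xyz": [0, 3, 0], "roll": 0}
  ]
}}

```text
time: 7.02
tcp_pos: [0.6937, -0.0191, 0.173]
ee_rot: [0.791, 0.612, 0.002, 0.001]
contact_force: [-0.0, -0.2, -0.2]
opening: 0.351
```

Call:
{"name": "drive_tool", "arguments": {
  "targets": [
    {"claw": 3, "xyz": [0, 2, 0], "roll": 0},
    {"claw": 3, "xyz": [0, 0, 0], "roll": 0},
    {"claw": 3, "xyz": [0, 0, 0], "roll": 0},
    {"claw": 3, "xyz": [0, 0, 0], "roll": 0},
    {"claw": 3, "xyz": [0, 0, 0], "roll": 0},
    {"claw": 3, "xyz": [0, 0, 0], "roll": 0},
    {"claw": 3, "xyz": [0, 0, 0], "roll": 0},
    {"claw": 3, "xyz": [0, 0, 0], "roll": 0},
    {"claw": 3, "xyz": [0, 0, 0], "roll": 0},
    {"claw": 3, "xyz": [0, 0, 0], "roll": 0}
  ]
}}

```text
time: 7.85
tcp_pos: [0.7111, -0.024, 0.1705]
ee_rot: [0.791, 0.612, 0.0, 0.0]
contact_force: [-0.2, -0.1, -0.1]
opening: 0.352
```

```bash
python3 - <<'E'
from h import *
s=readout.state(); print(s['time'],s['tcp_pos'],s['contact_force'])
p,d,m=shot('wrist','w3'); 
# nose guess from the earlier view -> pixel here
d,K,e,Rm=load('w3'); q=K@(Rm.T@(np.array([.6492,-.0063,.024])-e)); q=q/q[2]; print(q)
u,v=int(q[0]),int(q[1]); print(u,v); c=p[v-35:v+25,u-45:u+45]
print(c.shape);cv2.imwrite('pics/c4.png',cv2.resize(c,(792,528),interpolation=cv2.INTER_CUBIC))
E
```

```text
7.85 [ 0.71113346 -0.02402996  0.17054024] [-0.18888702 -0.13381461 -0.07226718]
[257.94588045 108.26270546   1.        ]
257 108
(60, 90, 3)
```

View pics/c4.png

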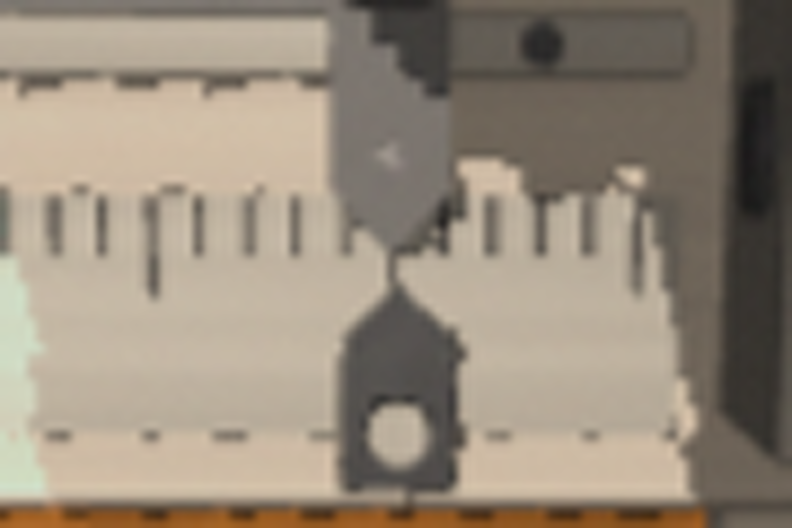

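The crop shows the pointer tongue's tip at (391,250) and the tab nose at (398,290), so the stop is slightly short. I'll measure that to subpixel.

```bash
python3 - <<'E'
from h import *
p=cv2.imread('pics/w3.png').astype(float).mean(2)
np.set_printoptions(linewidth=200)
for v in range(87,106): print(v,p[v,246:270].astype(int))
d,K,e,Rm=load('w3'); print(e,Rm.round(4))
for v in range(105,129): print(v,p[v,246:270].astype(int))
E
```

```text
87 [190 189 189 149 121 117 118 116 117 117 116 116 117 118 116 116 116 104 101 100  99  99 101 100]
88 [188 188 188 149 120 116 116 116 117 117 115 116 117 117 117 117 115 103  99  99  98  99 100 100]
89 [188 189 187 149 120 116 115 116 116 117 133 123 117 117 117 115 115 102 100  99 100 100 100  99]
90 [186 187 187 148 120 115 115 117 125 144 145 123 117 117 117 115 116 103  99  99 100  99  98  99]
91 [186 186 186 148 120 115 116 117 120 127 141 131 119 116 115 116 115 103 157 172 171 171 170 121]
92 [187 186 186 147 120 117 116 117 117 117 122 121 117 115 115 116 115 102 171 186 186 187 186 173]
93 [184 184 184 145 120 117 117 117 116 115 116 117 117 115 116 116 115 102 121 174 185 185 185 185]
94 [184 185 185 155 126 117 118 117 116 115 116 117 116 116 116 115 114 102  96 169 184 184 183 184]
95 [167 177 177 171 138 120 117 117 117 116 116 116 116 116 115 115  89  87  90 162 176 132 145 170]
96 [157 174 172 174 147 112 114 116 115 117 117 117 117 116 116  96  56  80  87 159 172 107 127 165]
97 [159 175 174 175 149 115 110 115 116 115 117 116 115 116 104  79  45  78  87 158 172 10
[... 2719 characters left out ...]
133 132 115  88  79  96 162 173 172 174 175 174 135  90  79  71  88 164 178 144 131 131]
123 [186 174 172 171 130  88  78  82 159 173 172 173 174 174 127  85  76  74  92 170 186 175 172 172]
124 [185 185 184 185 133  86  77  76 119 163 171 173 174 160 105  79  77 101 157 182 184 186 186 185]
125 [184 185 184 185 115  78  77  76  84 118 148 155 143 111  82  77  75  84 168 185 184 185 185 185]
126 [186 185 186 186 127  83  74  76  78  83  98 102  93  79  76  77  76  72 168 186 185 185 185 185]
127 [188 187 187 186 133  87  76  76  78  78  77  77  75  75  75  77  76  72 169 186 186 187 186 186]
128 [189 190 190 190 151  93  75 103 110 111 110 110  83  74  76  75  76 126 180 189 190 189 189 189]
```

Tongue centre is at 255.84 px and nose centre at 256.8 px, so the stop is about 0.8 mm short. I'll regrasp and nudge it +0.8 mm.

Call:
{"name": "drive_tool", "arguments": {
  "targets": [
    {"claw": 3, "xyz": [0, -3, 0], "roll": 0},
    {"claw": 3, "xyz": [0, -3, 0], "roll": 0},
    {"claw": 3, "xyz": [0, -3, 0], "roll": 0},
    {"claw": 3, "xyz": [0, -2.5, 0], "roll": 0},
    {"claw": 3, "xyz": [0, -0.4, 0], "roll": 0},
    {"claw": 3, "xyz": [0, 0, 2], "roll": 0},
    {"claw": 3, "xyz": [0, 0, 2], "roll": 0},
    {"claw": 3, "xyz": [0, 0, 0], "roll": 0},
    {"claw": 3, "xyz": [0, 0, 0], "roll": 0},
    {"claw": 3, "xyz": [0, 0, 0], "roll": 0}
  ]
}}

```text
time: 8.73
tcp_pos: [0.597, 0.0056, 0.131]
ee_rot: [0.791, 0.612, 0.0, 0.0]
contact_force: [0.1, -0.7, -0.6]
opening: 0.351
```

```bash
cat >> h.py <<'E'
def delta(tx,ty,tz):
    s=readout.state(); M=R.from_quat(s['ee_rot']).as_matrix()
    print(s['time'],s['tcp_pos'].round(4),'F tool',(M.T@s['contact_force']).round(2),'op',s['opening'].round(3),'yaw',np.degrees(np.arctan2(M[1,0],M[0,0])).round(2),'go cm',(M.T@(np.array([tx,ty,tz])-s['tcp_pos'])*100).round(3))
E
python3 -c "
from h import *; delta(.5958,.0069,.0806)"
```

```text
Traceback (most recent call last):
  File "h.py", line 22, in delta
    print(s['time'],s['tcp_pos'].round(4),'F tool',(M.T@s['contact_force']).round(2),'op',s['opening'].round(3),'yaw',np.degrees(np.arctan2(M[1,0],M[0,0])).round(2),'go cm',(M.T@(np.array([tx,ty,tz])-s['tcp_pos'])*100).round(3))
                                                                                          ^^^^^^^^^^^^^^^^^^
AttributeError: 'float' object has no attribute 'round'
```

Call:
{"name": "drive_tool", "arguments": {
  "targets": [
    {"claw": 3, "xyz": [0.09, -0.1, 1.5], "roll": 0},
    {"claw": 3, "xyz": [0, 0, 1.5], "roll": 0},
    {"claw": 3, "xyz": [0, 0, 1.5], "roll": 0},
    {"claw": 3, "xyz": [0, 0, 0.5], "roll": 0},
    {"claw": 3, "xyz": [0, 0, 0], "roll": 0},
    {"claw": 2.2, "xyz": [0, 0, 0], "roll": 0},
    {"claw": 1.4, "xyz": [0, 0, 0], "roll": 0},
    {"claw": 0.6, "xyz": [0, 0, 0], "roll": 0},
    {"claw": 0.6, "xyz": [0, 0, 0], "roll": 0},
    {"claw": 0.6, "xyz": [0, 0, 0], "roll": 0}
  ]
}}

```text
time: 9.57
tcp_pos: [0.5966, 0.0067, 0.0817]
ee_rot: [0.791, 0.612, 0.001, 0.001]
contact_force: [-0.7, -0.9, 5.1]
opening: 0.112
```

```bash
sed -i "s/s\['opening'\].round(3)/round(float(s['opening']),3)/" h.py
python3 -c "
from h import *; delta(.5958,.0069,.0806)"
```

```text
9.5667 [0.5966 0.0067 0.0817] F tool [-1.03 -0.4  -5.07] op 0.112 yaw 75.44 go cm [ 0.002 -0.079  0.11 ]
```

Call:
{"name": "drive_tool", "arguments": {
  "targets": [
    {"claw": 1.5, "xyz": [0, 0, 0], "roll": 0},
    {"claw": 2.2, "xyz": [0, 0, 0], "roll": 0},
    {"claw": 3, "xyz": [0, 0, 0], "roll": 0},
    {"claw": 3, "xyz": [0, 0, -1], "roll": 0},
    {"claw": 3, "xyz": [0, 0, -2], "roll": 0},
    {"claw": 3, "xyz": [0, 0, -2.5], "roll": 0},
    {"claw": 3, "xyz": [0, 1, -2.5], "roll": 0},
    {"claw": 3, "xyz": [0, 3, -1], "roll": 0},
    {"claw": 3, "xyz": [0, 3, 0], "roll": 0},
    {"claw": 3, "xyz": [0, 3, 0], "roll": 0}
  ]
}}

```text
time: 10.4
tcp_pos: [0.6938, -0.0183, 0.173]
ee_rot: [0.791, 0.612, 0.001, 0.001]
contact_force: [0.3, -0.2, -0.4]
opening: 0.35
```

Call:
{"name": "drive_tool", "arguments": {
  "targets": [
    {"claw": 3, "xyz": [0, 2, 0], "roll": 0},
    {"claw": 3, "xyz": [0, 0, 0], "roll": 0},
    {"claw": 3, "xyz": [0, 0, 0], "roll": 0},
    {"claw": 3, "xyz": [0, 0, 0], "roll": 0},
    {"claw": 3, "xyz": [0, 0, 0], "roll": 0},
    {"claw": 3, "xyz": [0, 0, 0], "roll": 0},
    {"claw": 3, "xyz": [0, 0, 0], "roll": 0},
    {"claw": 3, "xyz": [0, 0, 0], "roll": 0},
    {"claw": 3, "xyz": [0, 0, 0], "roll": 0},
    {"claw": 3, "xyz": [0, 0, 0], "roll": 0}
  ]
}}

```text
time: 11.23
tcp_pos: [0.7114, -0.0232, 0.1705]
ee_rot: [0.791, 0.612, 0.0, 0.0]
contact_force: [0.7, -1.0, -0.5]
opening: 0.353
```

```bash
python3 - <<'E'
from h import *
delta(.7,0,0)
p,d,m=shot('wrist','w4'); p=p.astype(float).mean(2)
d,K,e,Rm=load('w4'); q=K@(Rm.T@(np.array([.6492,-.0063,.024])-e)); q=q/q[2]; print(q)
np.set_printoptions(linewidth=200); v0=int(q[1]); u0=int(q[0])-12; print('u0',u0)
for v in range(v0-20,v0+14): print(v,p[v,u0:u0+26].astype(int))
E
```

```text
11.2333 [ 0.7114 -0.0232  0.1705] F tool [-0.77  0.93  0.48] op 0.353 yaw 75.46 go cm [ 1.959 -1.684 17.053]
[256.95079896 108.26398347   1.        ]
u0 244
88 [188 189 188 189 188 136 116 116 116 116 116 116 127 127 118 117 117 115 115 103  99 158 170 121 100  98]
89 [188 188 188 187 188 137 115 115 116 116 124 118 119 146 133 120 116 115 115 103  99 173 188 128  99  99]
90 [188 186 186 187 186 135 114 115 125 143 134 119 116 134 148 126 116 116 115 104 100 173 188 127  99  99]
91 [187 187 186 187 186 135 115 115 135 153 153 125 116 120 127 126 118 116 116 103  99 172 187 174 120  99]
92 [185 185 185 186 186 135 115 141 153 141 130 119 115 124 126 137 146 124 114 102  98 123 175 186 126 155]
93 [184 183 184 184 184 134 124 135 146 140 129 126 117 135 148 154 156 142 120 101  96  97 169 184 170 179]
94 [184 183 185 184 184 142 138 133 133 141 141 125 125 140 147 140 145 144 130 104  97  97 168 185 184 184]
95 [134 166 177 177 176 141 126 123 120 123 124 118 119 124 123 121 123 124 109  95  90 146 128 145 171 176]
96 [108 158 173 172 173 146 110 113 117 117 116 116 116 117 116 115 116
[... 2084 characters left out ...]
 79  79  85 161 175 176 175 173 175 173]
116 [174 174 174 175 175 124  88  82  82  81  82  81  80  78  78  79  80  78  90 159 172 172 172 172 171 172]
117 [173 173 173 173 173 123  87  81  80  82  80  81  79  78  78  78  79  77  77 156 172 172 171 171 172 172]
118 [172 172 171 171 171 123  87  81  81  61  55  73  78  62  73  77  79  79  69 154 170 170 170 170 171 171]
119 [170 170 171 171 171 121  85  81  80  85 142 155 157 155 126  73  73  77  68 153 169 169 169 169 169 169]
120 [169 168 169 169 169 120  86  79  80 146 171 173 174 175 167  90  72  77  66 151 168 169 168 168 168 168]
121 [170 170 170 169 169 121  86  79  76 158 174 172 174 175 174 120  83  76  65 106 157 167 168 168 168 167]
```

Pointer and nose now agree to about 0.1 mm (tongue centre 255.73, tab centre 255.84 px). Next I locate the handle precisely.

```bash
python3 - <<'E'
from h import *
d,K,e,Rm=load('w4'); im=cv2.imread('pics/w4.png')
v,u=np.mgrid[:384,:512]; P=(np.stack([u,v,np.ones_like(u)],-1)@np.linalg.inv(K).T)*d[...,None]@Rm.T+e
st=np.array([.5774,-.0666]); q=P[...,:2]-st; r=np.hypot(q[...,0],q[...,1]); a=np.degrees(np.arctan2(q[...,1],q[...,0]))
m=(d>0)&(P[...,2]>.055)&(P[...,2]<.09)&(im.max(2)<70)&(abs(a+19)<40)
for lo,hi in ((.03,.04),(.04,.05),(.05,.06),(.06,.07),(.07,.08),(.08,.095)):
    k=m&(r>lo)&(r<hi)
    if k.sum(): print(lo,k.sum(),'ang',a[k].mean().round(2),'z',np.percentile(P[...,2][k],[10,90]).round(4))
k=(d>0)&(P[...,2]>.045)&(r<.025); print('nut',k.sum(),P[k].mean(0))
print(readout.state()['q'].round(2))
E
```

```text
0.03 217 ang -17.77 z [0.067  0.0711]
0.04 209 ang -18.02 z [0.0674 0.0715]
0.05 203 ang -18.41 z [0.0681 0.0722]
0.06 199 ang -18.68 z [0.0687 0.0724]
0.07 189 ang -18.81 z [0.069 0.073]
0.08 99 ang -18.87 z [0.069  0.0728]
nut 1369 [ 0.58205114 -0.06629036  0.05641935]
[-0.03  0.62  0.28  1.24 -0.    0.22]
```

Call:
{"name": "drive_tool", "arguments": {
  "targets": [
    {"claw": 2.4, "xyz": [0, 0, 0], "roll": 5},
    {"claw": 2.4, "xyz": [-2.1, -1.2, 0], "roll": 0},
    {"claw": 2.4, "xyz": [-2.1, -1.2, 0], "roll": 0},
    {"claw": 2.4, "xyz": [-2.1, -1.3, 0], "roll": 0},
    {"claw": 2.4, "xyz": [-2.2, -1.3, 0], "roll": 0},
    {"claw": 2.4, "xyz": [0, 0, 2], "roll": 0},
    {"claw": 2.4, "xyz": [0, 0, 2], "roll": 0},
    {"claw": 2.4, "xyz": [0, 0, 2], "roll": 0},
    {"claw": 2.4, "xyz": [0, 0, 0], "roll": 0},
    {"claw": 2.4, "xyz": [0, 0, 0], "roll": 0}
  ]
}}

```text
time: 12.12
tcp_pos: [0.6348, -0.0865, 0.1094]
ee_rot: [0.817, 0.577, -0.001, -0.001]
contact_force: [0.4, -0.5, -0.3]
opening: 0.283
```

```bash
python3 -c "
from h import *; delta(.6360,-.0867,.048)"
```

```text
12.1167 [ 0.6348 -0.0865  0.1094] F tool [-0.31  0.58  0.26] op 0.283 yaw 70.44 go cm [0.029 0.136 6.142]
```

Call:
{"name": "drive_tool", "arguments": {
  "targets": [
    {"claw": 2.4, "xyz": [0, 0.1, 1], "roll": 0},
    {"claw": 2.4, "xyz": [0, 0, 1], "roll": 0},
    {"claw": 2.4, "xyz": [0, 0, 1], "roll": 0},
    {"claw": 2.4, "xyz": [0, 0, 1], "roll": 0},
    {"claw": 2.4, "xyz": [0, 0, 1], "roll": 0},
    {"claw": 2.4, "xyz": [0, 0, 0.8], "roll": 0},
    {"claw": 2.4, "xyz": [0, 0, 0.3], "roll": 0},
    {"claw": 2.4, "xyz": [0, 0, 0], "roll": 0},
    {"claw": 2.4, "xyz": [0, 0, 0], "roll": 0},
    {"claw": 2.4, "xyz": [0, 0, 0], "roll": 0}
  ]
}}

```text
time: 12.95
tcp_pos: [0.6374, -0.087, 0.0498]
ee_rot: [0.817, 0.577, 0.0, 0.0]
contact_force: [-0.2, 0.1, -0.3]
opening: 0.279
```

```bash
cat >> h.py <<'E'
S=np.array([.5776,-.066])
def lev():
    s=readout.state(); M=R.from_quat(s['ee_rot']).as_matrix(); q=s['tcp_pos'][:2]-S
    print('t %.2f z %.4f r %.4f ang %.1f toolyaw-90 %.1f op %.3f'%(s['time'],s['tcp_pos'][2],np.hypot(*q),np.degrees(np.arctan2(q[1],q[0])),np.degrees(np.arctan2(M[1,1],M[0,1])),s['opening']),'Ftool',(M.T@s['contact_force']).round(2),'Ttool',(M.T@s['wrist_torque']).round(3))
E
python3 -c "
from h import *; lev()"
```

```text
t 12.95 z 0.0498 r 0.0634 ang -19.4 toolyaw-90 -19.5 op 0.279 Ftool [-0.02 -0.21  0.28] Ttool [0.003 0.069 0.026]
```

Call:
{"name": "drive_tool", "arguments": {
  "targets": [
    {"claw": 2.4, "xyz": [-0.165, -0.002, 0], "roll": 1.5},
    {"claw": 2.4, "xyz": [-0.165, -0.002, 0], "roll": 1.5},
    {"claw": 2.4, "xyz": [-0.165, -0.002, 0], "roll": 1.5},
    {"claw": 2.4, "xyz": [-0.165, -0.002, 0], "roll": 1.5},
    {"claw": 2.4, "xyz": [-0.165, -0.002, 0], "roll": 1.5},
    {"claw": 2.4, "xyz": [-0.165, -0.002, 0], "roll": 1.5},
    {"claw": 2.4, "xyz": [-0.165, -0.002, 0], "roll": 1.5},
    {"claw": 2.4, "xyz": [-0.11, -0.002, 0], "roll": 1},
    {"claw": 2.4, "xyz": [0, 0, 0], "roll": 0},
    {"claw": 2.4, "xyz": [0, 0, 0], "roll": 0}
  ]
}}

```text
time: 13.78
tcp_pos: [0.6319, -0.0982, 0.0495]
ee_rot: [0.871, 0.492, 0.0, 0.0]
contact_force: [1.9, 4.5, 0.5]
opening: 0.281
```

```bash
python3 -c "
from h import *; lev()"
```

```text
t 13.78 z 0.0495 r 0.0631 ang -30.7 toolyaw-90 -31.0 op 0.281 Ftool [ 4.87 -0.73 -0.46] Ttool [-0.018  0.77  -0.08 ]
```

Call:
{"name": "drive_tool", "arguments": {
  "targets": [
    {"claw": 2.4, "xyz": [-0.138, -0.002, 0], "roll": 1.25},
    {"claw": 2.4, "xyz": [-0.138, -0.002, 0], "roll": 1.25},
    {"claw": 2.4, "xyz": [-0.138, -0.002, 0], "roll": 1.25},
    {"claw": 2.4, "xyz": [-0.138, -0.002, 0], "roll": 1.25},
    {"claw": 2.4, "xyz": [-0.138, -0.002, 0], "roll": 1.25},
    {"claw": 2.4, "xyz": [-0.138, -0.002, 0], "roll": 1.25},
    {"claw": 2.4, "xyz": [-0.138, -0.002, 0], "roll": 1.25},
    {"claw": 2.4, "xyz": [-0.138, -0.002, 0], "roll": 1.25},
    {"claw": 2.4, "xyz": [0, 0, 0], "roll": 0},
    {"claw": 2.4, "xyz": [0, 0, 0], "roll": 0}
  ]
}}

```text
time: 14.62
tcp_pos: [0.625, -0.1076, 0.0492]
ee_rot: [0.91, 0.414, -0.0, 0.0]
contact_force: [4.0, 2.2, -2.5]
opening: 0.281
```

```bash
python3 -c "
from h import *; lev()"
```

```text
t 14.62 z 0.0492 r 0.0631 ang -41.3 toolyaw-90 -41.1 op 0.281 Ftool [4.25 1.54 2.52] Ttool [-0.268  0.773 -0.032]
```

Call:
{"name": "drive_tool", "arguments": {
  "targets": [
    {"claw": 2.4, "xyz": [-0.138, -0.002, 0], "roll": 1.25},
    {"claw": 2.4, "xyz": [-0.138, -0.002, 0], "roll": 1.25},
    {"claw": 2.4, "xyz": [-0.138, -0.002, 0], "roll": 1.25},
    {"claw": 2.4, "xyz": [-0.138, -0.002, 0], "roll": 1.25},
    {"claw": 2.4, "xyz": [-0.138, -0.002, 0], "roll": 1.25},
    {"claw": 2.4, "xyz": [-0.138, -0.002, 0], "roll": 1.25},
    {"claw": 2.4, "xyz": [-0.138, -0.002, 0], "roll": 1.25},
    {"claw": 2.4, "xyz": [-0.138, -0.002, 0], "roll": 1.25},
    {"claw": 2.4, "xyz": [0, 0, 0], "roll": 0},
    {"claw": 2.4, "xyz": [0, 0, 0], "roll": 0}
  ]
}}

```text
time: 15.45
tcp_pos: [0.6168, -0.1151, 0.0493]
ee_rot: [0.943, 0.333, -0.0, 0.0]
contact_force: [3.3, 1.8, -1.3]
opening: 0.278
```

```bash
python3 -c "
from h import *; lev()"
```

```text
t 15.45 z 0.0493 r 0.0628 ang -51.4 toolyaw-90 -51.1 op 0.278 Ftool [3.68 0.68 1.26] Ttool [-0.214  0.74   0.038]
```

Call:
{"name": "drive_tool", "arguments": {
  "targets": [
    {"claw": 2.4, "xyz": [-0.138, -0.002, 0], "roll": 1.25},
    {"claw": 2.4, "xyz": [-0.138, -0.002, 0], "roll": 1.25},
    {"claw": 2.4, "xyz": [-0.138, -0.002, 0], "roll": 1.25},
    {"claw": 2.4, "xyz": [-0.138, -0.002, 0], "roll": 1.25},
    {"claw": 2.4, "xyz": [-0.138, -0.002, 0], "roll": 1.25},
    {"claw": 2.4, "xyz": [-0.138, -0.002, 0], "roll": 1.25},
    {"claw": 2.4, "xyz": [-0.138, -0.002, 0], "roll": 1.25},
    {"claw": 2.4, "xyz": [-0.138, -0.002, 0], "roll": 1.25},
    {"claw": 2.4, "xyz": [0, 0, 0], "roll": 0},
    {"claw": 2.4, "xyz": [0, 0, 0], "roll": 0}
  ]
}}

```text
time: 16.28
tcp_pos: [0.6076, -0.1212, 0.0493]
ee_rot: [0.968, 0.25, -0.0, 0.0]
contact_force: [3.1, 2.3, -2.0]
opening: 0.284
```

```bash
python3 -c "
from h import *; lev()"
```

```text
t 16.28 z 0.0493 r 0.0628 ang -61.4 toolyaw-90 -61.1 op 0.284 Ftool [ 3.79 -0.5   2.03] Ttool [-0.037  0.685 -0.048]
```

Call:
{"name": "drive_tool", "arguments": {
  "targets": [
    {"claw": 2.4, "xyz": [-0.138, -0.002, 0], "roll": 1.25},
    {"claw": 2.4, "xyz": [-0.138, -0.002, 0], "roll": 1.25},
    {"claw": 2.4, "xyz": [-0.138, -0.002, 0], "roll": 1.25},
    {"claw": 2.4, "xyz": [-0.138, -0.002, 0], "roll": 1.25},
    {"claw": 2.4, "xyz": [-0.138, -0.002, 0], "roll": 1.25},
    {"claw": 2.4, "xyz": [-0.138, -0.002, 0], "roll": 1.25},
    {"claw": 2.4, "xyz": [-0.138, -0.002, 0], "roll": 1.25},
    {"claw": 2.4, "xyz": [-0.138, -0.002, 0], "roll": 1.25},
    {"claw": 2.4, "xyz": [0, 0, 0], "roll": 0},
    {"claw": 2.4, "xyz": [0, 0, 0], "roll": 0}
  ]
}}

```text
time: 17.12
tcp_pos: [0.5977, -0.1255, 0.0494]
ee_rot: [0.986, 0.165, 0.0, 0.0]
contact_force: [3.9, 2.2, -2.9]
opening: 0.284
```

```bash
python3 -c "
from h import *; lev()"
```

```text
t 17.12 z 0.0494 r 0.0628 ang -71.3 toolyaw-90 -71.1 op 0.284 Ftool [ 4.41 -0.76  2.94] Ttool [0.125 0.847 0.005]
```

Call:
{"name": "drive_tool", "arguments": {
  "targets": [
    {"claw": 2.4, "xyz": [-0.138, -0.002, 0], "roll": 1.25},
    {"claw": 2.4, "xyz": [-0.138, -0.002, 0], "roll": 1.25},
    {"claw": 2.4, "xyz": [-0.138, -0.002, 0], "roll": 1.25},
    {"claw": 2.4, "xyz": [-0.138, -0.002, 0], "roll": 1.25},
    {"claw": 2.4, "xyz": [-0.138, -0.002, 0], "roll": 1.25},
    {"claw": 2.4, "xyz": [-0.138, -0.002, 0], "roll": 1.25},
    {"claw": 2.4, "xyz": [-0.138, -0.002, 0], "roll": 1.25},
    {"claw": 2.4, "xyz": [-0.138, -0.002, 0], "roll": 1.25},
    {"claw": 2.4, "xyz": [0, 0, 0], "roll": 0},
    {"claw": 2.4, "xyz": [0, 0, 0], "roll": 0}
  ]
}}

```text
time: 17.95
tcp_pos: [0.5879, -0.128, 0.0495]
ee_rot: [0.997, 0.078, 0.001, -0.0]
contact_force: [5.8, 1.8, -4.2]
opening: 0.284
```

```bash
python3 -c "
from h import *; lev()"
```

```text
t 17.95 z 0.0495 r 0.0629 ang -80.5 toolyaw-90 -81.1 op 0.284 Ftool [ 5.96 -0.91  4.22] Ttool [ 0.271  1.144 -0.136]
```

Call:
{"name": "drive_tool", "arguments": {
  "targets": [
    {"claw": 2.4, "xyz": [-0.11, -0.001, 0], "roll": 1},
    {"claw": 2.4, "xyz": [-0.11, -0.001, 0], "roll": 1},
    {"claw": 2.4, "xyz": [-0.11, -0.001, 0], "roll": 1},
    {"claw": 2.4, "xyz": [-0.11, -0.001, 0], "roll": 1},
    {"claw": 2.4, "xyz": [-0.11, -0.001, 0], "roll": 1},
    {"claw": 2.4, "xyz": [-0.11, -0.001, 0], "roll": 1},
    {"claw": 2.4, "xyz": [0, 0, 0], "roll": 0},
    {"claw": 2.4, "xyz": [0, 0, 0], "roll": 0},
    {"claw": 2.4, "xyz": [0, 0, 0], "roll": 0},
    {"claw": 2.4, "xyz": [0, 0, 0], "roll": 0}
  ]
}}

```text
time: 18.78
tcp_pos: [0.5821, -0.1287, 0.0496]
ee_rot: [1.0, 0.026, 0.001, -0.0]
contact_force: [6.8, 1.8, -5.0]
opening: 0.281
```

```bash
cat >> h.py <<'E'
def avg(n=10):
    f=[]
    for _ in range(n):
        s=readout.state(); M=R.from_quat(s['ee_rot']).as_matrix(); f.append(np.r_[M.T@s['contact_force'],M.T@s['wrist_torque']]); camera('top')
    print('mean',np.mean(f,0).round(3),'sd',np.std(f,0).round(3))
E
python3 -c "
from h import *; lev(); avg()"
```

```text
t 18.78 z 0.0496 r 0.0629 ang -85.9 toolyaw-90 -87.1 op 0.281 Ftool [ 6.9  -1.44  5.01] Ttool [ 0.366  1.295 -0.096]
mean [ 6.948 -1.691  4.474  0.371  1.33  -0.099] sd [0.391 0.439 0.442 0.031 0.029 0.027]
```

Call:
{"name": "drive_tool", "arguments": {
  "targets": [
    {"claw": 2.4, "xyz": [-0.11, -0.001, 0], "roll": 1},
    {"claw": 2.4, "xyz": [-0.11, -0.001, 0], "roll": 1},
    {"claw": 2.4, "xyz": [-0.11, -0.001, 0], "roll": 1},
    {"claw": 2.4, "xyz": [-0.11, -0.001, 0], "roll": 1},
    {"claw": 2.4, "xyz": [-0.11, -0.001, 0], "roll": 1},
    {"claw": 2.4, "xyz": [0, 0, 0], "roll": 0},
    {"claw": 2.4, "xyz": [0, 0, 0], "roll": 0},
    {"claw": 2.4, "xyz": [0, 0, 0], "roll": 0},
    {"claw": 2.4, "xyz": [0, 0, 0], "roll": 0},
    {"claw": 2.4, "xyz": [0, 0, 0], "roll": 0}
  ]
}}

```text
time: 20.12
tcp_pos: [0.5773, -0.1288, 0.0498]
ee_rot: [1.0, -0.018, 0.002, -0.0]
contact_force: [8.1, 2.0, -5.0]
opening: 0.281
```

```bash
python3 -c "
from h import *; lev(); avg()"
```

```text
t 20.12 z 0.0498 r 0.0628 ang -90.3 toolyaw-90 -92.0 op 0.281 Ftool [ 8.03 -2.3   5.02] Ttool [ 0.459  1.474 -0.059]
mean [ 7.864 -2.31   4.881  0.468  1.455 -0.081] sd [0.483 0.351 0.585 0.018 0.023 0.033]
```

Averaged effort is now 1.90 times loose by force and 1.96 to 2.06 times by torque. That is tight enough, so I back off and lift away.

Call:
{"name": "drive_tool", "arguments": {
  "targets": [
    {"claw": 2.4, "xyz": [0.3, 0, 0], "roll": 0},
    {"claw": 2.4, "xyz": [0.3, 0, 0], "roll": 0},
    {"claw": 2.4, "xyz": [0.3, 0, 0], "roll": 0},
    {"claw": 2.4, "xyz": [0, 0, 0], "roll": 0},
    {"claw": 2.4, "xyz": [0, 0, 0], "roll": 0},
    {"claw": 2.4, "xyz": [0, 0, 0], "roll": 0},
    {"claw": 2.4, "xyz": [0, 0, 0], "roll": 0},
    {"claw": 2.4, "xyz": [0, 0, 0], "roll": 0},
    {"claw": 2.4, "xyz": [0, 0, 0], "roll": 0},
    {"claw": 2.4, "xyz": [0, 0, 0], "roll": 0}
  ]
}}

```text
time: 21.45
tcp_pos: [0.5836, -0.1292, 0.0492]
ee_rot: [1.0, -0.018, -0.0, 0.0]
contact_force: [0.0, 0.1, 0.2]
opening: 0.28
```

```bash
python3 -c "
from h import *; lev(); avg(6)"
```

```text
t 21.45 z 0.0492 r 0.0635 ang -84.6 toolyaw-90 -92.1 op 0.280 Ftool [ 0.   -0.07 -0.21] Ttool [-0.034  0.066  0.034]
mean [ 0.101  0.002 -0.019 -0.022  0.064  0.005] sd [0.457 0.576 0.353 0.022 0.04  0.022]
```

Call:
{"name": "drive_tool", "arguments": {
  "targets": [
    {"claw": 2.4, "xyz": [0, 0, -2], "roll": 0},
    {"claw": 2.4, "xyz": [0, 0, -3], "roll": 0},
    {"claw": 2.4, "xyz": [0, 0, -3.5], "roll": 0},
    {"claw": 2.4, "xyz": [0, 0, -3.6], "roll": 0},
    {"claw": 2.4, "xyz": [0, 0, 0], "roll": -7},
    {"claw": 2.4, "xyz": [0, 0, 0], "roll": -7},
    {"claw": 2.4, "xyz": [0, 0, 0], "roll": -7},
    {"claw": 2.4, "xyz": [0, 0, 0], "roll": -7},
    {"claw": 2.4, "xyz": [0, 0, 0], "roll": -7},
    {"claw": 2.4, "xyz": [0, 0, 0], "roll": -7}
  ]
}}

```text
time: 22.58
tcp_pos: [0.5836, -0.129, 0.1702]
ee_rot: [0.939, 0.344, -0.0, -0.0]
contact_force: [-0.1, 0.8, 1.1]
opening: 0.28
```

Call:
{"name": "drive_tool", "arguments": {
  "targets": [
    {"claw": 2.4, "xyz": [0, 0, 0], "roll": -7},
    {"claw": 2.4, "xyz": [0, 0, 0], "roll": -7},
    {"claw": 2.4, "xyz": [0, 0, 0], "roll": -7},
    {"claw": 2.4, "xyz": [0, 0, 0], "roll": -7},
    {"claw": 2.4, "xyz": [0, 0, 0], "roll": -7},
    {"claw": 2.4, "xyz": [2.7, 2, 0], "roll": -0.5},
    {"claw": 2.4, "xyz": [2.7, 2, 0], "roll": 0},
    {"claw": 2.4, "xyz": [2.7, 2, 0], "roll": 0},
    {"claw": 2.4, "xyz": [2.7, 2, 0], "roll": 0},
    {"claw": 2.4, "xyz": [2.6, 1.8, 0], "roll": 0}
  ]
}}

```text
time: 23.42
tcp_pos: [0.7136, -0.0231, 0.1701]
ee_rot: [0.791, 0.612, -0.0, -0.0]
contact_force: [0.4, 0.0, -0.2]
opening: 0.28
```

```bash
python3 -c "
from h import *; delta(.7114,-.0232,.1705)"
```

```text
23.4167 [ 0.7136 -0.0231  0.1701] F tool [0.12 0.39 0.16] op 0.28 yaw 75.45 go cm [-0.063 -0.213 -0.04 ]
```

```bash
python3 - <<'E'
from h import *
p0,d,m=shot('wrist','w5'); p=p0.astype(float).mean(2); camera('top')
d,K,e,Rm=load('w5'); q=K@(Rm.T@(np.array([.6492,-.0063,.024])-e)); q=q/q[2]; print(q,K[0,2])
np.set_printoptions(linewidth=200); v0=int(q[1]); u0=int(q[0])-12; print('u0',u0)
for v in range(v0-22,v0+12): print(v,p[v,u0:u0+26].astype(int))
cv2.imwrite('pics/w5b.png',cv2.resize(p0[0:230,:400],(800,460),interpolation=cv2.INTER_CUBIC)); shot('side','side5')
E
```

```text
[256.28967592 105.84856628   1.        ] 255.72747216360764
u0 244
83 [185 186 185 185 146 120 115 116 114 116 116 115 114 114 115 115 114 113 103  98  98  97  97  97  97  97]
84 [186 186 186 186 147 118 114 115 115 114 114 114 115 114 113 113 114 114 105  99  97  97  98  97  98  98]
85 [185 185 185 186 146 118 113 114 113 114 115 114 114 114 114 113 113 112 104  98  97  98  97  97  97  98]
86 [184 184 185 184 146 119 114 114 114 113 113 115 114 114 115 113 114 112 103  99 156 168 119  98  97  97]
87 [183 184 183 183 145 118 114 114 113 113 114 113 114 114 114 113 113 113 103  98 169 183 171 118  97  97]
88 [182 182 182 183 144 118 113 112 114 114 113 114 114 114 114 114 113 112 105  98 121 172 183 123  97  97]
89 [183 182 182 182 153 120 113 112 114 113 113 114 114 114 115 113 113 113 102  98  96 169 183 123  97  97]
90 [180 181 181 181 155 128 123 115 113 113 113 113 113 115 114 113 113 112 102  96  94 167 181 168 164 165]
91 [180 180 180 181 155 123 116 113 113 112 113 114 113 122 141 129 115 113 103  96  95 166 180 180 179 180]
92 [174 178 178 179 150 121 114 114 114 113 113 113 
[... 1989 characters left out ...]
 79  69  83 161 176 176 176 176 175 175]
111 [179 178 179 179 155 106  84  83  84  83  82  84  81  81  81  80  80  76  86 161 176 175 174 175 175 175]
112 [178 176 177 176 143 100  83  81  82  81  81  81  79  78  79  79  79  78 144 170 174 174 173 174 173 173]
113 [173 172 172 172 141  98  82  81  81  80  81  81  78  76  77  77  76  77 155 170 171 170 170 169 171 170]
114 [171 170 172 170 140  97  81  80  81  79  81  80  79  77  75  76  77  77 154 169 170 169 168 167 168 168]
115 [170 170 171 171 139  99  80  79  79  79  79  61  53  72  77  76  77  76 154 169 169 168 169 168 167 168]
116 [169 168 169 168 138  98  80  80  80  63  97 119  89  73  75  77  77  75 152 168 167 167 167 167 167 167]
```

View pics/w5b.png

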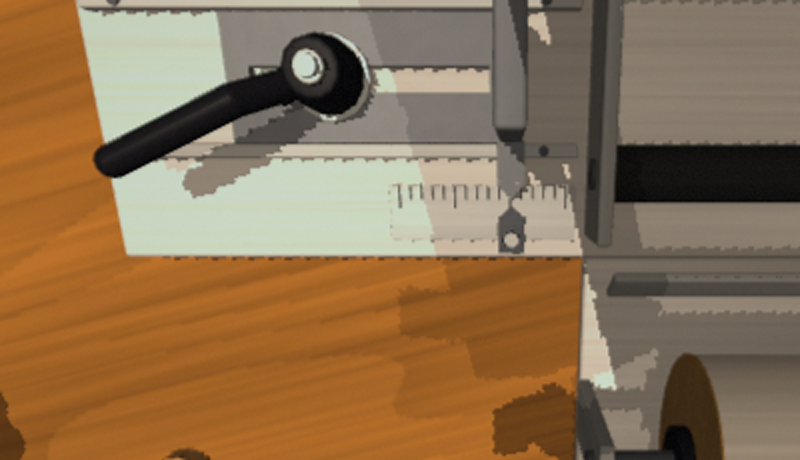

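The view shows the pointer directly opposite the nose at (512,200), centres within 0.1 px, and the handle swung towards -y (tip at (110,160)). The gripper is clear of everything, so I do one numeric lever check and hand in.

```bash
python3 - <<'E'
from h import *
d,K,e,Rm=load('w5'); im=cv2.imread('pics/w5.png')
v,u=np.mgrid[:384,:512]; P=(np.stack([u,v,np.ones_like(u)],-1)@np.linalg.inv(K).T)*d[...,None]@Rm.T+e
q=P[...,:2]-S; r=np.hypot(q[...,0],q[...,1]); a=np.degrees(np.arctan2(q[...,1],q[...,0]))
k=(d>0)&(P[...,2]>.06)&(P[...,2]<.09)&(im.max(2)<70)&(r>.045)&(r<.08)&(a<-40)&(a>-140)
print('lever deg',a[k].mean(),k.sum())
s0=cv2.imread('pics/side0.png').astype(int);s5=cv2.imread('pics/side5.png').astype(int)
df=abs(s0-s5).max(2)
for n,(x0,x1,y0,y1) in dict(bottle=(365,425,185,305),glass=(295,330,300,345),cork=(365,385,220,240)).items(): print(n,np.median(df[y0:y1,x0:x1]),(df[y0:y1,x0:x1]>40).mean())
print(sign_off())
E
```

```text
lever deg -79.93311130723032 807
bottle 9.0 0.0
glass 10.0 0.0
cork 11.0 0.0
the job is handed in; nothing more can be done
None
```

The end stop is set against the index tab and locked with the clamp lever, and the job is handed in. I don't have a verdict, only my own checks.

- **Stop position:** I slid the small grey stop about 18 mm in +y, saw it was about 0.8 mm short, and nudged it on. After clamping, the wrist camera put the pointer and the tab's nose within about 0.1 mm of each other.
- **Clamp lever:** I swung it clockwise from about -19° to -80° in world angle. The loose push was about 4.15 N. At the end it was 7.9 N, which is 1.9 times by force and 2.05 times by wrist torque. The two readings disagree slightly, but both are near twice and below the 2.3 limit. After I backed off, the force read zero and the measured lever angle matched what I expected.
- **Other things on the counter:** side-camera pictures from before and after show no change at the bottle, glass or cork.
- **Height check:** triangulating the stop's top from two views gave 101 mm. Both views look straight down, so I went by the depth reading of 114 mm, which agrees with the stated 115 mm.
- **Other:** two early moves were refused for rows with no "roll" value and moved nothing. Last arm reading was 23.4 s, well under 72 s. The arm was clear of everything at hand-in.

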